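Level the cake stand and hold the icing spatula ready over it

TASK

Get the cake stand ready for icing: first turn the black screw knob at its front until the tilted white plate sits level, using only the knob and not pushing on the plate. Then draw the icing spatula out of its leaning blue rest, turn it so that its blade lies flat and level, and finish while holding it there, still and clear of everything, with the blade over the middle of the white plate and about a hand's breadth above it, leaving the mug and the bottle stopper where they are.

Things in the scene. Friction and masses are not known exactly. Their poses are not given: they have to be found in the camera images.
- stand: grey cake-icing stand, fixed to the worktop. Origin on the worktop under the middle of the plate; its x points from the knob to the hinge, z up. Foot 340 x 130 mm, 14 mm thick, reaching from x = -225 to +115 mm. A small bracket at x = -175 mm, 60 mm high, carries the knob; two short posts at x = +98 mm carry the hinge.
- plate: white round cake plate, 200 mm across, 10 thick, hinged on the stand. Origin on the hinge line (along y), 58 mm above the worktop under the plate's far edge (plate middle at x = -98 mm); z is the plate's normal, upright when level. It starts with the edge nearest the knob 2.3 to 6.2 degrees too low. It moves with the knob only.
- plate_center (a point): middle of the white plate's upper face, 75 mm above the worktop when level.
- level_knob (a joint): angle of the screw knob (rad), growing as it is turned clockwise seen from above, range 0 to 2.2, starts between 0 and 0.75. Each radian clockwise lifts the near edge of the plate by 0.09 rad of tilt; the plate is level at 1.2. The knob is stiff (0.08 N m) and stays where it is left.
- level_knob_grip (a point): point on the knob's vertical axis at grip height, 97 mm above the worktop, 7 mm under the knob's top. The knob is a black upright bar 42 mm long, 14 wide, 32 tall on a 44 mm disc; this point's x axis lies along the bar and turns with it, z up. Grey collar below: 68 mm across; the plate's edge is 75 mm from the knob's axis.
- rest: blue spatula rest, fixed to the worktop: foot 130 x 90 x 12 mm (its origin at the middle of the foot, on the worktop) with a flat sleeve leaning at 45 degrees. The sleeve's mouth faces up and towards the rest's own -x.
- rest_mouth (a point): middle of the sleeve's mouth, 85 mm above the worktop. From here the sleeve runs 75 mm deep, along +x and down at 45 degrees; inside 34 mm wide (along y) and 10 mm high; outside 50 by 20 mm. The blade is loose in it and must be drawn out along its own length. The end of the handle stands about 205 mm over the worktop: pass above it.
- spatula: icing spatula, 252 mm long, 0.11 kg: steel blade 30 x 4 mm, dark wooden handle 22 mm wide (y), 16 thick (z). Origin in the handle, 185 mm from the blade tip, a good grip point, 158 mm up at first. x points to the tip, y across the blade, z normal to its flat. Handle x = -68 to +38 mm, blade +54 to +185. At the start the tip is at the sleeve's bottom, the handle up at about 40 degrees (loose fit).
- blade_mid (a point): middle of the blade, on the spatula's x axis 115 mm from its origin.
- mug: white mug, 78 mm across without its handle, 97 mm high; bystander, origin under its middle.
- bottle_stopper: black bottle stopper, 27 mm across, 65 mm high, standing; bystander, origin under its middle.
Things that resemble listed ones, but are neither listed nor needed, are in the scene too. There is more than one size of the rest; the job needs the larger.

How it is judged:
By the outcome, as a careful person would: the job done as asked, in the order asked, and still so for the second after the job is handed in, while the arm keeps its last pose, push and grip.
It also fails if it takes over 59 s, if anything falls off the work surface, if the arm or the gripper's body presses on something with over 40 N, if the wrist force passes 120 N, or if a joint passes its speed limit or range.

ROBOT

A 6-joint arm with a two-finger parallel gripper is mounted at the origin on a cart in front of the work surface, level with it; the furniture and walls round the work are solid. World frame = base frame: x ahead of the robot, y to its left, z up, the work surface at z = 0. Lengths are in m, angles in degrees, forces in N, time in s.
With the tool pointing down it reaches from about 0.3 to 0.75 m from the base axis. Payload 8.5 kg.
Tool frame: the origin (TCP) lies midway between the tips of the shut fingers; the grasp point (between the pads) lies 19 mm behind it; z points along the fingers, y is the line along which they close (so a half turn about z gives the same grasp; the last joint's range is limited). The gripper opens to 85 mm and grips with 20 to 120 N. Pads are 22 mm wide; open, the fingers measure 114 mm over their backs; the gripper's body (76 mm by 85 mm) begins 54 mm behind the grasp point. The pads swing forward as they close: fully open they stand 13 mm farther back than shut.
Start: joints at [-12.336, 21.807, 74.336, -0, 83.858, -12.336], TCP at [0.55, 0, 0.231] pointing down, gripper open.
Joint ranges: [-178.18, 178.18], [-50.72, 133.34], [12.68, 142.11], [-81.47, 261.47], [9.98, 163.14], [-165.26, 165.26]. Speed limits (degrees/s): [136.94, 136.94, 180, 180, 180, 180].

INTERFACE

Orientations are given as a 3x3 rotation matrix whose columns are the frame's x, y, z axes.
In Python, from rig import env, get_image, close_job gives the robot as it stands.
- The arm moves only by the tool step_arm, never from a script. Its argument "targets" is a list of rows, each a list of 2 entries, a list of its own where there are three numbers: the shift along the tool's x, y, z as a fraction of full scale, then the turn, a rotation vector about the tool's x, y, z as a fraction of full scale. In form: [[[x, y, z], [wx, wy, wz]], ...]. A call has 1 to 10 rows; each row is the pose to reach, as a shift and turn from the pose commanded when the call began, along the tool's axes at that moment; what a row does not reach only later rows make up. Full scale, the value 1, is 0.3 m for a shift and 45 degrees for a turn. A row lasts 1/12 s, in which the tool goes at most 41.7 mm and 7.16 degrees, less where a joint would pass 70% of its speed; a pose out of reach is approached as far as the arm can. A call with a number of a shift or a turn outside -1 to 1 is refused whole. A call with a gripper value outside its range is refused whole. "jaw" is the finger opening in mm, from 0 to 85.4, set as the call begins (left out, the last holds). The fingers move at their own pace and stop on an object; "grip_force" is the grip in N (left out, the last holds). Time passes only in rows, so rows that repeat a pose let the fingers close. It gives the time, the measured TCP pose, the force, the opening and the grip force at its end, in the units of the state.
- env.observe(): the state, without advancing time (a new reading comes with each control period).
- get_image(name): name is "scene" or "side" or "wrist"; returns a dict with "img" (420x560x3 uint8, red, green, blue), "z_map" (420x560 float32, m along the optical axis (not along the pixel's ray), 0 where there is no reading), "intrinsics" (3x3 intrinsics, pixels), "D" ([k1, k2, p1, p2, k3] as OpenCV has them; the pictures are not rectified), "rvec" (rotation vector, rad) and "tvec" (3), from world to camera coordinates, as OpenCV has them. Camera axes: x right, y down, z forward; pixel columns grow to the right and rows downward; lengths in m; the calibration is good to about 2 mm. A picture is of the moment at which its call begins.
- close_job(): hands the job in; it is judged then, once.
The state is a dict: "time_s": time; "q": joint angles; "qvel": joint speeds; "joint_efforts": joint torques, N m; "position": TCP position; "tool_rot": TCP orientation; "ft_force": force on the tool from outside, world axes, zero at the start; "wrist_torque": the same for the moment, N m; "grip_width": finger opening in m; "gripper_force": force on a finger pad.
Only numpy, scipy, OpenCV 4.12 (cv2) and the standard library are available. Lean on these libraries where they do the work, as an engineer would, in place of code of your own. Each camera call takes 0.05 s, during which the arm holds its last target. There are 200 camera calls.

## Working session

There is one attempt and no reset: what is moved stays moved. The work goes in short steps, Python scripts to look and compute and a tool call to move; the robot and the scene stay as the last step left them, time stands still between calls to the robot, and variables do not carry over. Pictures are saved under pics/ and viewed, at most 10 in all, crops included, and the job is handed in when it is done.

Besides the shell and the picture viewer there is one more tool, called after "Call:" as a command line: name --argument value ..., lists and objects as JSON in quotes. step_arm: Moves the arm, as the interface text tells. Its arguments: {"type":"object","properties":{"targets":{"type":"array","items":{"type":"array"}},"jaw":{"type":"number"},"grip_force":{"type":"number"}},"required":["targets"]}

```bash
mkdir -p pics
cat > h.py <<'E'
import numpy as np, cv2, pickle
from rig import env, get_image, close_job
def snap(n,tag):
    d=get_image(n); pickle.dump(d,open(f'pics/{tag}.pkl','wb'))
    cv2.imwrite(f'pics/{tag}.png',d['img'][:,:,::-1]); return d
def load(tag): return pickle.load(open(f'pics/{tag}.pkl','rb'))
def cloud(d):
    K=np.array(d['intrinsics'],float);z=d['z_map'];h,w=z.shape
    v,u=np.mgrid[:h,:w]
    p=cv2.undistortPoints(np.stack([u,v],-1).reshape(-1,1,2).astype(float),K,np.array(d['D'],float)).reshape(h,w,2)
    P=np.dstack([p,np.ones((h,w))])*z[...,None]
    R=cv2.Rodrigues(np.array(d['rvec'],float))[0]
    W=(P-np.array(d['tvec']).ravel())@R
    W[z==0]=np.nan
    return W
def proj(d,X):
    return cv2.projectPoints(np.array(X,float).reshape(-1,1,3),np.array(d['rvec'],float),np.array(d['tvec'],float),np.array(d['intrinsics'],float),np.array(d['D'],float))[0].reshape(-1,2)
E
python3 - <<'E'
from h import *
a=snap('scene','sc0');b=snap('side','si0')
cv2.imwrite('pics/both.png',cv2.resize(a['img'][:,:,::-1],(800,600),interpolation=cv2.INTER_CUBIC))
cv2.imwrite('pics/side.png',cv2.resize(b['img'][:,:,::-1],(800,600),interpolation=cv2.INTER_CUBIC))
print(env.observe())
E
```

```text
{'time_s': 0.1, 'q': array([-1.23368865e+01,  2.18372092e+01,  7.43780101e+01,  6.09340377e-05,
        8.38562286e+01, -1.23344548e+01]), 'qvel': array([-0.06918172, -0.10368798, -0.09272763,  0.08267544, -0.07240636,
       -0.03407951]), 'joint_efforts': array([ 3.76895419e-03, -4.49219084e+01, -2.31655884e+01, -2.33104493e-04,
        3.63802450e-03,  7.57992581e-06]), 'position': array([5.49754894e-01, 4.09420240e-05, 2.30786897e-01]), 'tool_rot': array([[ 4.27175759e-05,  9.99999257e-01, -1.21797961e-03],
       [ 9.99999963e-01, -4.23918372e-05,  2.67466401e-04],
       [ 2.67414570e-04, -1.21799099e-03, -9.99999222e-01]]), 'ft_force': array([ 0.10339179,  0.2729446 , -0.68936295]), 'wrist_torque': array([-0.03670809,  0.00229284,  0.02154263]), 'gripper_force': 0.0, 'grip_width': 0.08503766044985336}
```

View pics/both.png

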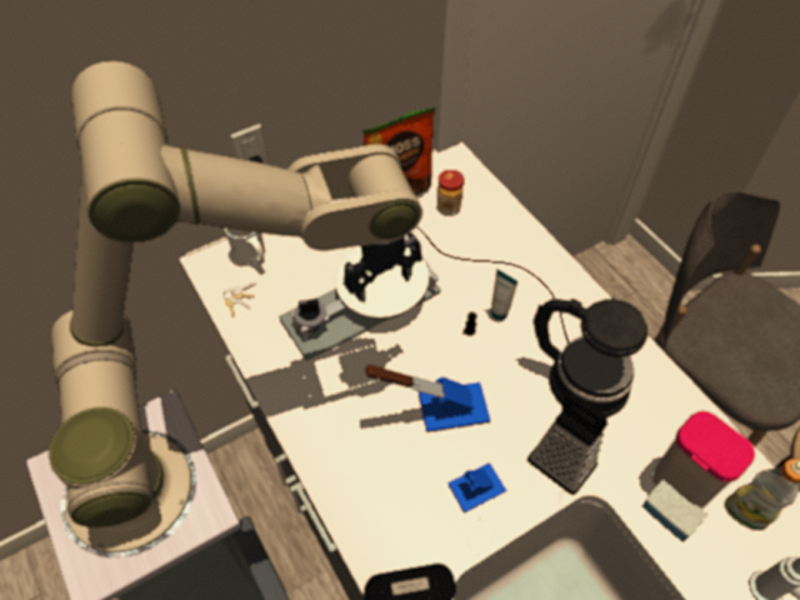

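View pics/side.png

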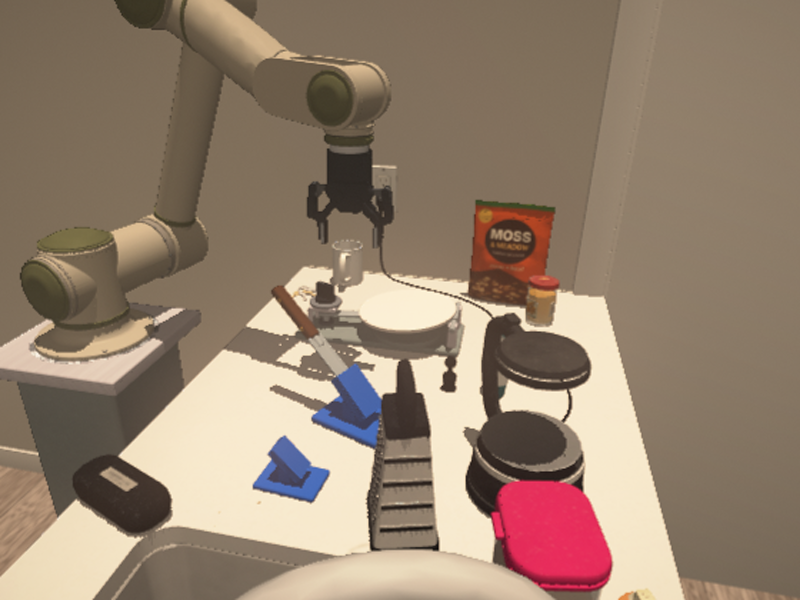

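The scene picture shows the knob bar at (308,308), with the mug at (245,245) and the stopper at (470,323). The larger rest and spatula are at (453,405), with the handle end at (370,371), and the smaller decoy rest is at (477,487). The stopper and the gripper fingers could be taken for the knob, and the small rest for the large one. I choose the black bar on the grey collar and the larger rest that holds the spatula.

```bash
cat > m.py <<'E'
from h import *
for t in ('sc0','si0'):
    d=load(t);W=cloud(d)
    s=.7
    pts={'sc0':dict(knob=(308,303),hend=(370,371),blade=(425,384),rest=(453,405),stop=(470,318),plate=(385,290),smallrest=(477,487),mug=(245,240),footnear=(300,345)),
         'si0':dict(knob=(324,290),hend=(278,292),blade=(330,352),rest=(357,395),stop=(450,365),plate=(405,310),smallrest=(290,455),mug=(345,245))}[t]
    for k,(u,v) in pts.items(): print(t,k,W[int(v*s),int(u*s)].round(4))
    P=W.reshape(-1,3);C=d['img'].reshape(-1,3).astype(float)
    # knob
    np.savez(f'pics/{t}.npz',P=P,C=C)
E
python3 m.py
python3 - <<'E'
from h import *
d=load('sc0');im=d['img'][:,:,::-1]
c=cv2.resize(im[195:250,190:320],None,fx=6,fy=6,interpolation=cv2.INTER_CUBIC)
d2=load('si0');c2=cv2.resize(d2['img'][185:255,190:330,::-1],(780,390),interpolation=cv2.INTER_CUBIC)[:260]
cv2.imwrite('pics/crop.png',np.vstack([c,c2]))
E
```

```text
sc0 knob [0.4528 0.1361 0.1087]
sc0 hend [ 0.4584 -0.1132  0.2019]
sc0 blade [ 0.556  -0.1411  0.1091]
sc0 rest [ 0.5904 -0.1898  0.0695]
sc0 stop [ 0.7339 -0.0397  0.0653]
sc0 plate [0.617  0.1094 0.0687]
sc0 smallrest [ 0.5371 -0.3424  0.0651]
sc0 mug [0.4167 0.3713 0.0898]
sc0 footnear [0.414  0.1133 0.0154]
si0 knob [0.4517 0.1362 0.0885]
si0 hend [ 0.4611 -0.12    0.1944]
si0 blade [ 0.5532 -0.1446  0.1092]
si0 rest [ 0.6092 -0.1855  0.062 ]
si0 stop [ 0.7413 -0.0467  0.0558]
si0 plate [0.6256 0.1307 0.0654]
si0 smallrest [ 0.5539 -0.3295  0.0469]
si0 mug [0.4097 0.4405 0.0831]
```

View pics/crop.png

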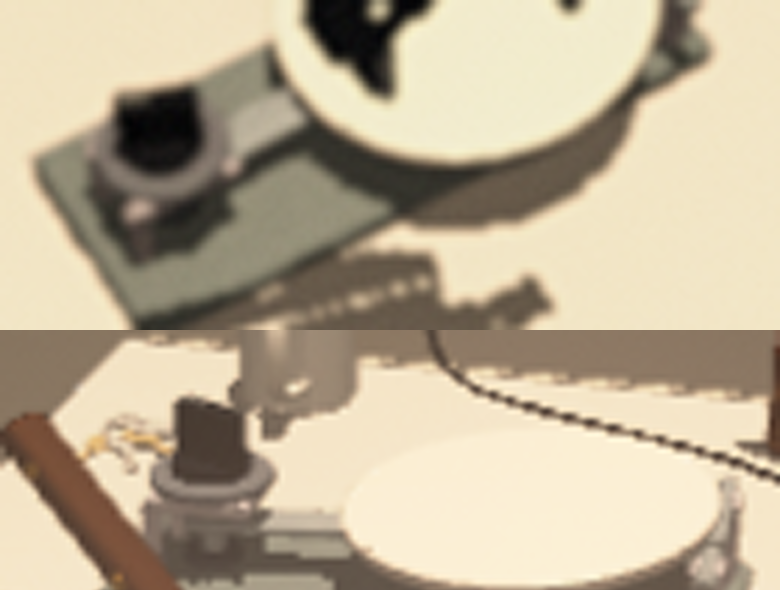

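```bash
cat > m2.py <<'E'
from h import *
from scipy.optimize import least_squares
S={t:np.load(f'pics/{t}.npz') for t in('sc0','si0')}
for t,s in S.items():
    P,C=s['P'],s['C'];lum=C.mean(1)
    near=np.hypot(P[:,0]-.452,P[:,1]-.136)<.05
    m=near&(P[:,2]>.076)&(P[:,2]<.12)&(lum<70)
    top=near&(P[:,2]>.1)&(P[:,2]<.112)&(lum<70)
    Q=P[m];print(t,'knob n',m.sum(),'mean',Q.mean(0).round(4),'top n',top.sum(),P[top].mean(0).round(4))
    r=cv2.minAreaRect((P[top][:,:2]*1000).astype(np.float32));print(' toprect',r); r=cv2.minAreaRect((Q[:,:2]*1000).astype(np.float32));print(' allrect',r)
    # plate
    m=(np.hypot(P[:,0]-.62,P[:,1]-.13)<.13)&(P[:,2]>.045)&(P[:,2]<.09)&(lum>150)&(np.ptp(C,axis=1)<70)
    Q=P[m]
    for _ in range(4):
        A=np.c_[Q[:,:2],np.ones(len(Q))];c=np.linalg.lstsq(A,Q[:,2],rcond=None)[0];e=Q[:,2]-A@c;Q=Q[abs(e)<.003]
    print(' plate',len(Q),'grad deg',np.degrees(np.arctan(np.hypot(*c[:2]))),'dir up',np.degrees(np.arctan2(c[1],c[0])),'sd',e.std())
    hull=cv2.convexHull((Q[:,:2]*1000).astype(np.float32)); el=cv2.fitEllipse(hull);print(' ell',el, 'rect',cv2.minAreaRect((Q[:,:2]*1000).astype(np.float32)))
    # spatula handle: brown
    m=(P[:,2]>.1)&(P[:,2]<.23)&(C[:,0]>1.5*C[:,2])&(C[:,0]<170)&(np.hypot(P[:,0]-.5,P[:,1]+.12)<.12)
    Q=P[m];c=Q.mean(0);d=np.linalg.svd(Q-c)[2][0];d*=np.sign(d[0]);k=(Q-c)@d
    print(' handle',m.sum(),c.round(4),d.round(3),'ends',(c+d*k.min()).round(4),(c+d*k.max()).round(4))
    # blue
    b=(C[:,2]>1.6*C[:,0])&(C[:,2]>60)
    for nm,sel in (('foot',(P[:,2]<.016)),('sleeve',(P[:,2]>.02)&(P[:,2]<.11))):
        q=b&sel&(np.hypot(P[:,0]-.6,P[:,1]+.19)<.12);Q=(P[q][:,:2]*1000).astype(np.float32)
        print(' ',nm,q.sum(),cv2.minAreaRect(Q), P[q][:,2].max())
    q=(lum<70)&(P[:,2]>.01)&(P[:,2]<.07)&(np.hypot(P[:,0]-.737,P[:,1]+.042)<.03);print(' stopper',P[q].mean(0))
    q=(P[:,2]>.02)&(P[:,2]<.105)&(np.hypot(P[:,0]-.41,P[:,1]-.4)<.09);Q=P[q];print(' mug',Q.min(0),Q.max(0))
E
python3 m2.py
```

```text
sc0 knob n 112 mean [0.4534 0.1366 0.0936] top n 40 [0.4557 0.138  0.1041]
 toprect ((454.3422546386719, 137.96458435058594), (11.228017807006836, 39.05428695678711), 76.4388656616211)
 allrect ((452.25079345703125, 132.1219940185547), (23.307647705078125, 40.50014877319336), 77.02306365966797)
 plate 1037 grad deg 4.037084576945923 dir up -1.2203219497993423 sd 0.0015690554900801364
 ell ((628.7890014648438, 143.7079315185547), (197.33958435058594, 199.49520874023438), 9.08999252319336) rect ((622.8314208984375, 136.0049285888672), (179.96466064453125, 197.87539672851562), 53.404808044433594)
 handle 278 [ 0.4881 -0.1242  0.1727] [ 0.724 -0.276 -0.633] ends [ 0.4533 -0.111   0.2032] [ 0.5332 -0.1415  0.1332]
  foot 746 ((592.9654541015625, -213.55300903320312), (180.922119140625, 125.56353759765625), 69.15260314941406) 0.01599711522153911
  sleeve 368 ((594.5419921875, -164.46585083007812), (52.233245849609375, 97.35102081298828), 69.14196014404297) 0.10964366865833203
 stopper [ 0.73722427 -0.03972525  0.04002149]
 mug [0.36604879 0.33222184 0.02000541] [0.46196681 0.48418739 0.101
[... 414 characters left out ...]
8554688, 140.978515625), (197.37635803222656, 198.2113800048828), 2.4500880241394043) rect ((629.22412109375, 141.26284790039062), (196.1565399169922, 197.36553955078125), 27.086048126220703)
 handle 401 [ 0.4918 -0.1291  0.1668] [ 0.717 -0.275 -0.641] ends [ 0.4548 -0.1149  0.1999] [ 0.5281 -0.1431  0.1343]
  foot 483 ((595.4096069335938, -213.65786743164062), (108.04400634765625, 186.74044799804688), 8.303181648254395) 0.012915345817726473
  sleeve 571 ((613.5217895507812, -172.66453552246094), (51.10624694824219, 56.1474723815918), 68.20446014404297) 0.0909875505988776
 stopper [ 0.74063558 -0.04328212  0.03648408]
 mug [0.35681842 0.32671605 0.02000249] [0.46599672 0.48621274 0.10497114]
```

The large rest's blade points to yaw -21 degrees. The knob axis is at about (0.456, 0.137), the bar's yaw is about -18 degrees and the tilt about 4.1 degrees (q ≈ 0.41). Next I go above the knob with the closing line across the bar.

Call:
step_arm --targets '[[[0.455, -0.313, 0], [0, 0, -1]], [[0.455, -0.313, 0], [0, 0, -1]], [[0.455, -0.313, 0], [0, 0, -1]], [[0.455, -0.313, 0], [0, 0, -1]], [[0.455, -0.313, 0], [0, 0, -1]], [[0.455, -0.313, 0], [0, 0, -1]], [[0.455, -0.313, 0], [0, 0, -1]], [[0.455, -0.313, 0], [0, 0, -1]], [[0.455, -0.313, 0], [0, 0, -1]]]' --jaw 60 --grip_force 40

```text
time_s: 0.85
position: [0.456, 0.1365, 0.2311]
tool_rot: [[-0.706, 0.708, -0.0], [0.708, 0.706, -0.0], [0.0, -0.0, -1.0]]
ft_force: [0.0, 0.6, -0.3]
grip_width: 0.0601
gripper_force: 0.0
```

Call:
step_arm --targets '[[[0, 0, 0], [0, 0, -0.6]], [[0, 0, 0], [0, 0, -0.6]], [[0, 0, 0], [0, 0, -0.6]], [[0, 0, 0], [0, 0, -0.6]], [[0, 0, 0], [0, 0, -0.6]], [[0, 0, 0], [0, 0, -0.6]]]'

```text
time_s: 1.35
position: [0.4561, 0.1364, 0.2312]
tool_rot: [[-0.95, 0.313, -0.0], [0.313, 0.95, 0.0], [0.0, -0.0, -1.0]]
ft_force: [-0.2, 0.3, 0.1]
grip_width: 0.06
gripper_force: 0.0
```

Run:
```python
from h import *
d=snap('wrist','w1');W=cloud(d);cv2.imwrite('pics/w1b.png',cv2.resize(d['img'][:,:,::-1],(800,600)))
P=W.reshape(-1,3);C=d['img'].reshape(-1,3).astype(float)
s=env.observe();print(s['position'],s['tool_rot'],s['time_s'])
for lo,hi in((.1,.112),(.076,.112)):
    m=(np.hypot(P[:,0]-.456,P[:,1]-.137)<.04)&(P[:,2]>lo)&(P[:,2]<hi)&(C.mean(1)<80)
    Q=P[m];print(m.sum(),Q.mean(0),cv2.minAreaRect((Q[:,:2]*1000).astype(np.float32)))
```

```text
[0.45610702 0.13638624 0.23123343] [[-9.49759609e-01  3.12980253e-01 -2.14516566e-04]
 [ 3.12980261e-01  9.49759631e-01  6.89227467e-07]
 [ 2.03954889e-04 -6.64848503e-05 -9.99999977e-01]] 1.4
841 [0.45243036 0.14219958 0.10259458] ((453.1406555175781, 141.97190856933594), (13.934449195861816, 41.2913818359375), 68.2545394897461)
938 [0.45089507 0.14269654 0.10122653] ((453.09130859375, 141.977294921875), (14.054891586303711, 41.38720703125), 68.2536392211914)
```

View pics/w1b.png

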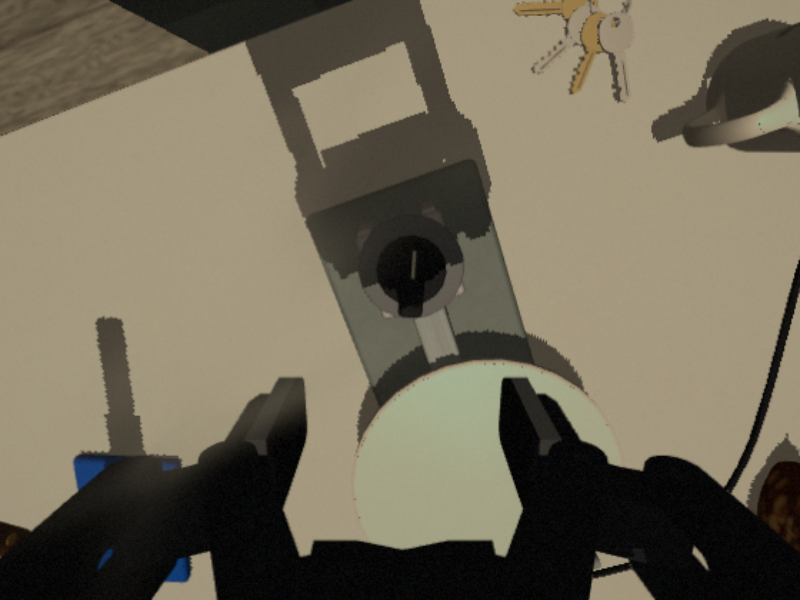

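The wrist view shows the knob at (411,268), clear of the fingers. The bar's yaw is -21.8 degrees and the stand's arm points towards the plate. I descend around the knob.

Call:
step_arm --targets '[[[0.008, 0.008, 0], [0, 0, 0.08]], [[0.008, 0.008, 0.1], [0, 0, 0.08]], [[0.008, 0.008, 0.2], [0, 0, 0.08]], [[0.008, 0.008, 0.3], [0, 0, 0.08]], [[0.008, 0.008, 0.36], [0, 0, 0.08]], [[0.008, 0.008, 0.42], [0, 0, 0.08]], [[0.008, 0.008, 0.46], [0, 0, 0.08]], [[0.008, 0.008, 0.5], [0, 0, 0.08]], [[0.008, 0.008, 0.503], [0, 0, 0.08]]]' --jaw 50

```text
time_s: 2.15
position: [0.4536, 0.1394, 0.0787]
tool_rot: [[-0.929, 0.371, -0.004], [0.371, 0.929, -0.0], [0.003, -0.001, -1.0]]
ft_force: [-0.7, -0.0, 0.3]
grip_width: 0.0497
gripper_force: 0.0
```

Call:
step_arm --targets '[[[0, 0, 0], [0, 0, 0]], [[0, 0, 0], [0, 0, 0]], [[0, 0, 0], [0, 0, 0]], [[0, 0, 0], [0, 0, 0]], [[0, 0, 0], [0, 0, 0]], [[0, 0, 0], [0, 0, 0]], [[0, 0, 0], [0, 0, 0]], [[0, 0, 0], [0, 0, 0]], [[0, 0, 0], [0, 0, 0]], [[0, 0, 0], [0, 0, 0]]]' --jaw 0 --grip_force 25

```text
time_s: 2.98
position: [0.4558, 0.1413, 0.0815]
tool_rot: [[-0.929, 0.369, 0.004], [0.369, 0.929, 0.004], [-0.003, 0.005, -1.0]]
ft_force: [3.8, 13.3, -1.0]
grip_width: 0.0134
gripper_force: 29.0
```

Run:
```python
from h import *
s=env.observe();print(s['position'],s['tool_rot'],s['ft_force'],s['wrist_torque'],s['grip_width'],s['time_s'])
a=snap('scene','sc1');b=snap('side','si1')
c=np.vstack([cv2.resize(x[:,:,::-1],(520,300),interpolation=cv2.INTER_CUBIC) for x in (a['img'][180:255,175:305],b['img'][165:240,180:310])])
cv2.imwrite('pics/g1.png',c)
```

```text
[0.45576192 0.14133252 0.08152165] [[-0.92927868  0.36935557  0.00419467]
 [ 0.36937081  0.92927458  0.00373754]
 [-0.00251752  0.0050226  -0.99998422]] [ 3.80366264 13.25698346 -0.95681649] [ 1.98645797 -0.44521608 -0.0412414 ] 0.013412890899818704 2.9833
```

View pics/g1.png

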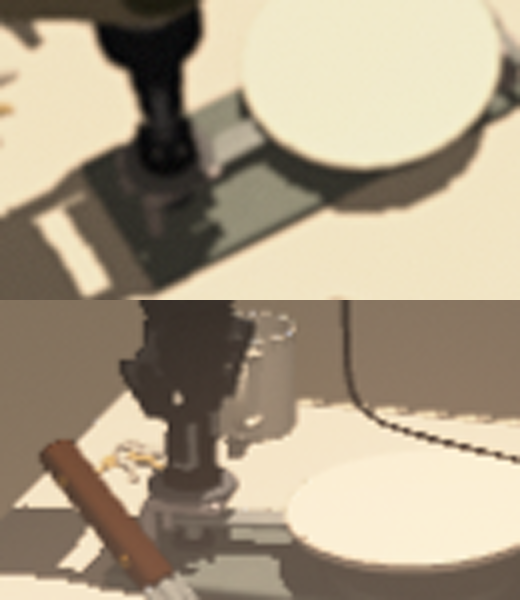

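The knob pushed the tool along its y, which confirms the wrist measurement of (453,142). I recentre and turn clockwise about 44 degrees.

Call:
step_arm --targets '[[[0.0075, 0.006, 0], [0, 0, 0]], [[0.0075, 0.006, 0], [0, 0, 0.1]], [[0.0075, 0.006, 0], [0, 0, 0.22]], [[0.0075, 0.006, 0], [0, 0, 0.34]], [[0.0075, 0.006, 0], [0, 0, 0.46]], [[0.0075, 0.006, 0], [0, 0, 0.58]], [[0.0075, 0.006, 0], [0, 0, 0.7]], [[0.0075, 0.006, 0], [0, 0, 0.82]], [[0.0075, 0.006, 0], [0, 0, 0.92]], [[0.0075, 0.006, 0], [0, 0, 0.98]]]' --grip_force 50

```text
time_s: 3.92
position: [0.4543, 0.1405, 0.0816]
tool_rot: [[-0.408, 0.913, 0.003], [0.913, 0.408, -0.003], [-0.004, 0.002, -1.0]]
ft_force: [1.7, -10.7, 2.4]
grip_width: 0.0129
gripper_force: 53.6
```

Call:
step_arm --targets '[[[0, 0, 0], [0, 0, 0]], [[0, 0, 0], [0, 0, 0]], [[0, 0, 0], [0, 0, 0]]]'

```text
time_s: 4.17
position: [0.4544, 0.1405, 0.0816]
tool_rot: [[-0.411, 0.912, 0.003], [0.912, 0.411, -0.003], [-0.004, 0.002, -1.0]]
ft_force: [2.7, -10.3, 2.6]
grip_width: 0.0129
gripper_force: 53.6
```

```bash
cat > tilt.py <<'E'
from h import *
s=env.observe();print(s['position'],'yaw y',np.degrees(np.arctan2(s['tool_rot'][1,1],s['tool_rot'][0,1])),s['ft_force'],s['wrist_torque'],s['time_s'])
import sys
for n in('scene','side'):
  for k in range(4):
    d=get_image(n);W=cloud(d);P=W.reshape(-1,3);C=d['img'].reshape(-1,3).astype(float)
    m=(np.hypot(P[:,0]-.629,P[:,1]-.142)<.095)&(P[:,2]>.05)&(P[:,2]<.09)&(C.mean(1)>110)
    if k==0: Q=P[m]
    else: Q=np.vstack([Q,P[m]])
  for _ in range(4):
    A=np.c_[Q[:,:2]-[.629,.142],np.ones(len(Q))];c=np.linalg.lstsq(A,Q[:,2],rcond=None)[0];e=Q[:,2]-A@c;Q=Q[abs(e)<.004]
  print(n,len(Q),'slopes deg x,y',np.degrees(c[:2]),'centre z',c[2])
E
python3 tilt.py
```

```text
[0.45436708 0.140493   0.08158692] yaw y 24.279480779908237 [  2.7243813  -10.33850883   2.63626557] [-1.92724561 -0.0824907  -0.0354847 ] 4.1667
scene 8314 slopes deg x,y [0.27396443 0.05970854] centre z 0.07509225626041371
side 5600 slopes deg x,y [ 0.19535021 -0.02361259] centre z 0.07324902036460008
```

Tilt remaining is about 0.23 degrees, so the knob needs about 2.5 degrees more. The bar's yaw gives the same answer.

Call:
step_arm --targets '[[[0, 0, 0], [0, 0, 0.03]], [[0, 0, 0], [0, 0, 0.057]], [[0, 0, 0], [0, 0, 0.057]], [[0, 0, 0], [0, 0, 0.057]]]'

```text
time_s: 4.9
position: [0.4542, 0.1405, 0.0816]
tool_rot: [[-0.37, 0.929, 0.003], [0.929, 0.37, -0.003], [-0.004, 0.002, -1.0]]
ft_force: [1.4, -10.2, 2.1]
grip_width: 0.0126
gripper_force: 53.7
```

```bash
python3 tilt.py
python3 - <<'E'
from h import *
for n in('scene','side'):
    d=get_image(n);W=cloud(d);P=W.reshape(-1,3)
    m=(abs(P[:,0]-.6)<.2)&(abs(P[:,1]-.1)<.3)&(abs(P[:,2])<.006);Q=P[m]
    A=np.c_[Q[:,:2],np.ones(len(Q))];print(n,np.degrees(np.linalg.lstsq(A,Q[:,2],rcond=None)[0][:2]),Q[:,2].mean())
    # grey foot direction
    C=d['img'].reshape(-1,3)
    m=(abs(P[:,2]-.014)<.0035)&(abs(P[:,0]-.56)<.25)&(abs(P[:,1]-.14)<.12)&(C.mean(1)<140)
    r=cv2.minAreaRect((P[m][:,:2]*1000).astype(np.float32));print(r)
E
```

```text
[0.45423312 0.14048691 0.08157275] yaw y 21.718639361601856 [  1.41947568 -10.15797422   2.14850304] [-1.96860346 -0.06311309 -0.01663094] 4.9
scene 8392 slopes deg x,y [-0.00071798  0.01140526] centre z 0.07546799424781159
side 5618 slopes deg x,y [-0.03195329 -0.03337348] centre z 0.0736623965721913
scene [0.02891529 0.05591911] 0.00017618379593567816
((601.4874877929688, 128.79830932617188), (137.28607177734375, 403.4454040527344), 85.09358978271484)
side [0.01683727 0.03909297] -0.0011324816989290102
((576.1664428710938, 130.4235382080078), (128.44549560546875, 334.5784912109375), 89.6585922241211)
```

The plate is level within 0.05 degrees. I release and lift.

Call:
step_arm --targets '[[[0, 0, 0], [0, 0, 0]], [[0, 0, 0], [0, 0, 0]], [[0, 0, 0], [0, 0, 0]], [[0, 0, 0], [0, 0, 0]], [[0, 0, -0.05], [0, 0, 0]], [[0, 0, -0.15], [0, 0, 0]], [[0, 0, -0.28], [0, 0, 0]], [[0, 0, -0.42], [0, 0, 0]], [[0, 0, -0.56], [0, 0, 0]], [[0, 0, -0.7], [0, 0, 0]]]' --jaw 48

```text
time_s: 6.23
position: [0.4524, 0.1422, 0.2917]
tool_rot: [[-0.371, 0.929, 0.0], [0.929, 0.371, 0.0], [0.0, 0.0, -1.0]]
ft_force: [1.0, -0.5, -0.5]
grip_width: 0.0481
gripper_force: 0.0
```

```bash
python3 tilt.py
python3 - <<'E'
from h import *
print(env.observe()['tool_rot'])
for n in('scene','side','wrist'):
    d=snap(n,n+'2');P=cloud(d).reshape(-1,3);C=d['img'].reshape(-1,3).astype(float)
    m=(P[:,2]>.1)&(P[:,2]<.23)&(C[:,0]>1.5*C[:,2])&(C[:,0]<170)&(np.hypot(P[:,0]-.5,P[:,1]+.12)<.12)
    Q=P[m]
    if len(Q)>20:
        c=Q.mean(0);U=np.linalg.svd(Q-c)[2];dd=U[0]*np.sign(U[0][0]);k=(Q-c)@dd
        yaw=np.arctan2(dd[1],dd[0]);y=np.array([-np.sin(yaw),np.cos(yaw),0]);z=np.cross(dd,y)
        print(n,len(Q),'yaw',np.degrees(yaw),'pitch',np.degrees(np.arcsin(-dd[2])),'ends',c+dd*k.min(),c+dd*k.max())
        a,b=np.percentile((Q-c)@y,[1,99]),np.percentile((Q-c)@z,[1,50,99]);print('  y ext',a,'z ext',b,'mid',c+y*a.mean())
    m=(P[:,2]>.09)&(np.ptp(C,axis=1)<40)&(C.mean(1)>60)&(np.hypot(P[:,0]-.555,P[:,1]+.147)<.035);Q=P[m]
    if len(Q)>10:
        c=Q.mean(0);U=np.linalg.svd(Q-c)[2];print('  blade',len(Q),c,U[0]*np.sign(U[0][0]),U[2])
E
```

```text
[0.45237584 0.14219623 0.29173039] yaw y 21.747779508934403 [ 0.97207198 -0.53031755 -0.53911836] [0.02406414 0.02155074 0.00092251] 6.2333
scene 8330 slopes deg x,y [0.00186097 0.05699359] centre z 0.07545034726306196
side 5612 slopes deg x,y [ 0.00616655 -0.04957114] centre z 0.07365032523533639
[[-3.70287865e-01  9.28912025e-01 -3.05732387e-03]
 [ 9.28916506e-01  3.70289221e-01 -1.30868530e-04]
 [ 1.01052872e-03 -2.88845764e-03 -9.99995318e-01]]
scene 262 yaw -21.18922371614546 pitch 39.53330322205 ends [ 0.45461302 -0.11118958  0.2029357 ] [ 0.53240111 -0.14134476  0.13408103]
  y ext [-0.01016605  0.01349559] z ext [-0.00725095  0.00026501  0.00468912] mid [ 0.48989709 -0.12308225  0.17223638]
  blade 160 [ 0.55205688 -0.1475496   0.11079715] [ 0.72265684 -0.22695476 -0.65288485] [ 0.60135483 -0.25926805  0.75574628]
side 404 yaw -21.260984476031638 pitch 39.828653420163974 ends [ 0.45466788 -0.11439973  0.19979664] [ 0.52811796 -0.14297912  0.13406423]
  y ext [-0.0078711   0.01326423] z ext [-0.01012831  0.00136743  0.00523757] mid [ 0.49277754 -0.12633468  0.16656637]
  blade 278 [ 0.54879247 -0.14841741  0.11168869] [ 0.70139301 -0.26119212 -0.66319418] [ 0.61685176 -0.24375704  0.74838253]
```

Still level after release. Next I compute the spatula pre-grasp, with the tool perpendicular to the handle.

```bash
cat >> h.py <<'E'
from scipy.spatial.transform import Rotation as Ro
def spframe(yaw,pitch):
    y,p=np.radians([yaw,pitch]);x=np.array([np.cos(p)*np.cos(y),np.cos(p)*np.sin(y),-np.sin(p)]);yy=np.array([-np.sin(y),np.cos(y),0])
    return np.c_[x,yy,np.cross(x,yy)]
def toolR(yaw,pitch):
    F=spframe(yaw,pitch);return np.c_[-F[:,0],F[:,1],-F[:,2]]
def delta(p0,R0,p1,R1):
    return (R0.T@(np.array(p1)-p0)/.3).round(3),((Ro.from_matrix(R0).inv()*Ro.from_matrix(R1)).as_rotvec(degrees=True)/45).round(3)
E
python3 - <<'E'
from h import *
s=env.observe();p0,R0=s['position'],s['tool_rot']
R1=toolR(-21.2,40);p1=np.array([.4975,-.127,.158])+.019*R1[:,2]-.10*R1[:,2]
Rm=toolR(-21.2,0)
pm=[.55,0,.29]
print(p1);print(delta(p0,R0,pm,Rm));print(delta(np.array(pm),Rm,p1,R1))
E
```

```text
[ 0.54604218 -0.14582827  0.2200496 ]
(array([-0.559,  0.125, -0.005]), array([-0.002, -0.002, -1.046]))
(array([-0.163, -0.458,  0.233]), array([-0.   ,  0.889,  0.   ]))
```

Call:
step_arm --targets '[[[-0.559, 0.125, 0], [0, 0, -1]], [[-0.559, 0.125, 0], [0, 0, -1]], [[-0.559, 0.125, 0], [0, 0, -1]], [[-0.559, 0.125, 0], [0, 0, -1]], [[-0.559, 0.125, 0], [0, 0, -1]], [[-0.559, 0.125, 0], [0, 0, -1]], [[-0.559, 0.125, 0], [0, 0, -1]], [[-0.559, 0.125, 0], [0, 0, -1]]]' --jaw 55

```text
time_s: 7.45
position: [0.5502, -0.0003, 0.2887]
tool_rot: [[-0.919, 0.394, -0.001], [0.394, 0.919, 0.0], [0.001, -0.0, -1.0]]
ft_force: [0.1, -0.0, -0.1]
grip_width: 0.0548
gripper_force: 0.0
```

Call:
step_arm --targets '[[[-0.163, -0.458, 0], [0, 0.889, 0]], [[-0.163, -0.458, 0], [0, 0.889, 0]], [[-0.163, -0.458, 0], [0, 0.889, 0]], [[-0.163, -0.458, 0], [0, 0.889, 0]], [[-0.163, -0.458, 0], [0, 0.889, 0]], [[-0.163, -0.458, 0], [0, 0.889, 0]], [[-0.163, -0.458, 0.1], [0, 0.889, 0]], [[-0.163, -0.458, 0.2], [0, 0.889, 0]], [[-0.163, -0.458, 0.2], [0, 0.889, 0]]]'

```text
time_s: 8.2
position: [0.5397, -0.1448, 0.224]
tool_rot: [[-0.697, 0.396, -0.598], [0.301, 0.918, 0.257], [0.651, -0.001, -0.759]]
ft_force: [0.4, 0.1, -1.3]
grip_width: 0.055
gripper_force: 0.0
```

```bash
cat > sp.py <<'E'
from h import *
s=env.observe();print(s['position'],s['tool_rot'],s['q'])
d=snap('wrist','w3');cv2.imwrite('pics/w3b.png',cv2.resize(d['img'][:,:,::-1],(640,480)))
P=cloud(d).reshape(-1,3);C=d['img'].reshape(-1,3).astype(float)
m=(P[:,2]>.1)&(P[:,2]<.23)&(C[:,0]>1.4*C[:,2])&(C[:,0]<190)&(np.hypot(P[:,0]-.5,P[:,1]+.12)<.12)
Q=P[m];F=spframe(-21.2,40);L=(Q-[.4975,-.127,.158])@F
print(len(Q),'local pct 1/50/99',np.percentile(L,[1,50,99],axis=0).round(4))
for lo in np.arange(-.07,.04,.02):
    k=(L[:,0]>lo)&(L[:,0]<lo+.02)
    if k.sum()>20: print(lo.round(2),k.sum(),np.percentile(L[k][:,1],[2,98]).round(4),np.percentile(L[k][:,2],[5,50,95]).round(4))
E
python3 sp.py
```

```text
[ 0.53972308 -0.14483149  0.22403608] [[-6.96945422e-01  3.96264902e-01 -5.97696584e-01]
 [ 3.01316429e-01  9.18135936e-01  2.57361250e-01]
 [ 6.50749943e-01 -7.29055316e-04 -7.59291762e-01]] [-26.25376043  42.82434293  47.41712899  -2.52297257 130.29158501
 -93.81450508]
4930 local pct 1/50/99 [[-0.0608 -0.0098  0.0007]
 [-0.0149  0.001   0.0055]
 [ 0.0396  0.0119  0.0076]]
-0.07 647 [-0.0091  0.0112] [0.0019 0.0054 0.007 ]
-0.05 1073 [-0.0095  0.0117] [0.0024 0.0057 0.0069]
-0.03 985 [-0.0095  0.0116] [0.0023 0.0056 0.0068]
-0.01 943 [-0.0099  0.0121] [0.0027 0.0056 0.0072]
0.01 866 [-0.0097  0.0118] [0.0016 0.0055 0.0066]
0.03 416 [-0.0095  0.0115] [0.0023 0.0053 0.0066]
```

View pics/w3b.png

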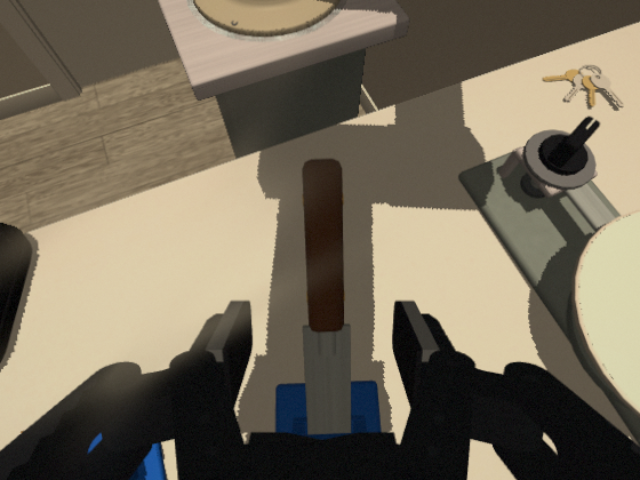

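The view shows the handle between the fingers at (322,245), well aligned. The fit offset is only about 1-2 mm.

Run:
```python
from h import *
s=env.observe();F=spframe(-21.2,40);R1=toolR(-21.2,40)
o=np.array([.4975,-.127,.158])+F@[.002,.001,-.0015]
p1=o+.020*R1[:,2]
print(o,delta(s['position'],s['tool_rot'],p1,R1))
# pull: 110 mm along sleeve 45deg
S=spframe(-21.2,44);print(R1.T@(-S[:,0]*.12)/.3)
```

```text
[ 0.4983911  -0.12627305  0.15556536] (array([-0.039,  0.001,  0.348]), array([ 0.03 , -0.008, -0.037]))
[ 3.99025620e-01  1.15648232e-17 -2.79025895e-02]
```

Call:
step_arm --targets '[[[-0.039, 0.001, 0], [0.03, -0.008, -0.037]], [[-0.039, 0.001, 0.07], [0.03, -0.008, -0.037]], [[-0.039, 0.001, 0.14], [0.03, -0.008, -0.037]], [[-0.039, 0.001, 0.21], [0.03, -0.008, -0.037]], [[-0.039, 0.001, 0.27], [0.03, -0.008, -0.037]], [[-0.039, 0.001, 0.32], [0.03, -0.008, -0.037]], [[-0.039, 0.001, 0.348], [0.03, -0.008, -0.037]], [[-0.039, 0.001, 0.348], [0.03, -0.008, -0.037]], [[-0.039, 0.001, 0.348], [0.03, -0.008, -0.037]]]'

```text
time_s: 9.0
position: [0.4881, -0.1224, 0.1437]
tool_rot: [[-0.72, 0.361, -0.593], [0.278, 0.933, 0.229], [0.636, -0.0, -0.772]]
ft_force: [-0.1, -0.3, 0.3]
grip_width: 0.0552
gripper_force: 0.0
```

Call:
step_arm --targets '[[[0, 0, 0], [0, 0, 0]], [[0, 0, 0], [0, 0, 0]], [[0, 0, 0], [0, 0, 0]], [[0, 0, 0], [0, 0, 0]], [[0, 0, 0], [0, 0, 0]], [[0, 0, 0], [0, 0, 0]], [[0, 0, 0], [0, 0, 0]], [[0, 0, 0], [0, 0, 0]]]' --jaw 0 --grip_force 70

```text
time_s: 9.67
position: [0.4877, -0.1223, 0.1423]
tool_rot: [[-0.719, 0.36, -0.594], [0.277, 0.933, 0.23], [0.637, 0.0, -0.771]]
ft_force: [2.9, -1.1, 5.9]
grip_width: 0.0204
gripper_force: 70.2
```

Gripped with 20.4 mm between the pads. Now I pull it out.

Call:
step_arm --targets '[[[0.03, 0, -0.002], [0, 0, 0]], [[0.06, 0, -0.004], [0, 0, 0]], [[0.1, 0, -0.007], [0, 0, 0]], [[0.14, 0, -0.01], [0, 0, 0]], [[0.18, 0, -0.013], [0, 0, 0]], [[0.22, 0, -0.015], [0, 0, 0]], [[0.26, 0, -0.018], [0, 0, 0]], [[0.31, 0, -0.022], [0, 0, 0]], [[0.36, 0, -0.025], [0, 0, 0]], [[0.4, 0, -0.028], [0, 0, 0]]]'

```text
time_s: 10.5
position: [0.405, -0.0903, 0.2262]
tool_rot: [[-0.719, 0.36, -0.595], [0.277, 0.933, 0.23], [0.638, 0.0, -0.77]]
ft_force: [-0.6, -0.1, -1.5]
grip_width: 0.0211
gripper_force: 69.5
```

Run:
```python
from h import *
s=env.observe();print(s['position'],s['tool_rot'],s['q'],s['ft_force'],s['grip_width'],s['time_s'])
a=snap('scene','sc4');b=snap('side','si4')
cv2.imwrite('pics/p4.png',np.hstack([cv2.resize(x[:,:,::-1],(400,400)) for x in (a['img'][140:340,180:380],b['img'][140:340,130:330])]))
```

```text
[ 0.40503464 -0.09030733  0.22616624] [[-7.18570786e-01  3.60265769e-01 -5.94865196e-01]
 [ 2.77187216e-01  9.32849587e-01  2.30128000e-01]
 [ 6.37826993e-01  4.74230462e-04 -7.70179526e-01]] [-26.73056852  27.56958892  75.87219457  -3.95761769 116.00057687
 -96.08386175] [-0.55691681 -0.07865612 -1.4934756 ] 0.021078189859228075 10.5
```

View pics/p4.png

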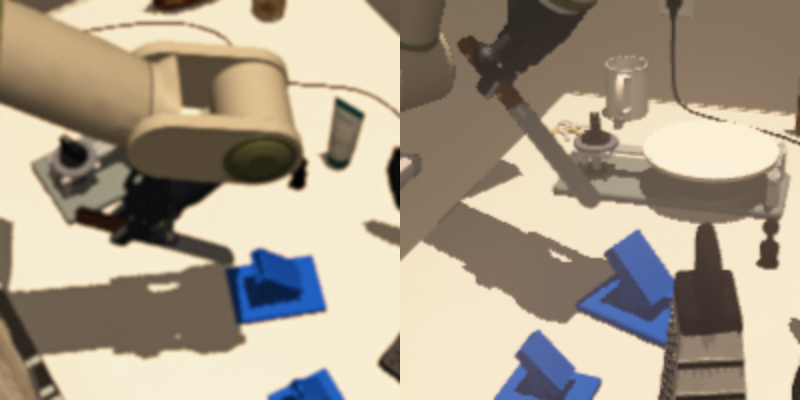

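Both views show the blade fully out of the rest, with the tip above the worktop. I level it while lifting.

Run:
```python
from h import *
s=env.observe();p,R=s['position'],s['tool_rot']
R1=toolR(-21.2,0);p1=[.43,-.08,.28];print(delta(p,R,p1,R1))
R2=toolR(20,0);p2=[.628-.115*np.cos(np.radians(20))-.0,.142-.115*np.sin(np.radians(20)),.22];print(p2,delta(np.array(p1),R1,p2,R2))
```

```text
(array([ 0.064,  0.062, -0.178]), array([-0.   , -0.878,  0.002]))
[np.float64(0.5199353486096205), np.float64(0.10266768351754808), 0.22] (array([-0.059,  0.676,  0.2  ]), array([ 0.   ,  0.   , -0.916]))
```

Call:
step_arm --targets '[[[0.01, 0.01, -0.06], [0, -0.1, 0]], [[0.02, 0.02, -0.12], [0, -0.22, 0]], [[0.03, 0.03, -0.16], [0, -0.34, 0]], [[0.04, 0.04, -0.178], [0, -0.46, 0]], [[0.05, 0.05, -0.178], [0, -0.58, 0]], [[0.064, 0.062, -0.178], [0, -0.7, 0]], [[0.064, 0.062, -0.178], [0, -0.8, 0]], [[0.064, 0.062, -0.178], [0, -0.878, 0]], [[0.064, 0.062, -0.178], [0, -0.878, 0]]]'

```text
time_s: 11.35
position: [0.4298, -0.0798, 0.2787]
tool_rot: [[-0.933, 0.36, 0.0], [0.36, 0.933, 0.0], [-0.0, 0.0, -1.0]]
ft_force: [0.7, -0.6, -0.4]
grip_width: 0.0205
gripper_force: 69.4
```

Call:
step_arm --targets '[[[-0.005, 0.05, 0], [0, 0, -0.08]], [[-0.01, 0.12, 0], [0, 0, -0.18]], [[-0.02, 0.2, 0], [0, 0, -0.29]], [[-0.03, 0.29, 0.02], [0, 0, -0.4]], [[-0.04, 0.38, 0.05], [0, 0, -0.51]], [[-0.05, 0.47, 0.09], [0, 0, -0.62]], [[-0.059, 0.56, 0.13], [0, 0, -0.73]], [[-0.059, 0.63, 0.17], [0, 0, -0.83]], [[-0.059, 0.67, 0.19], [0, 0, -0.9]], [[-0.059, 0.676, 0.2], [0, 0, -0.916]]]'

```text
time_s: 12.18
position: [0.5207, 0.1041, 0.2164]
tool_rot: [[-0.938, -0.348, -0.007], [-0.348, 0.938, 0.002], [0.006, 0.004, -1.0]]
ft_force: [-0.7, 0.8, -0.8]
grip_width: 0.0209
gripper_force: 69.4
```

Call:
step_arm --targets '[[[0, 0, 0], [0, 0, 0]], [[0, 0, 0], [0, 0, 0]], [[0, 0, 0], [0, 0, 0]], [[0, 0, 0], [0, 0, 0]]]'

```text
time_s: 12.52
position: [0.5204, 0.1016, 0.2189]
tool_rot: [[-0.94, -0.342, -0.001], [-0.342, 0.94, 0.001], [0.001, 0.002, -1.0]]
ft_force: [0.5, 0.0, -0.8]
grip_width: 0.0206
gripper_force: 69.4
```

```bash
cat > fin.py <<'E'
from h import *
s=env.observe();print(s['position'],s['tool_rot'].round(3),s['q'].round(1),s['grip_width'],s['time_s'])
p,R=s['position'],s['tool_rot'];x=-R[:,0];o=p-.019*R[:,2];print('origin est',o,'blade_mid est',o+.115*x)
F=np.c_[x,R[:,1],-R[:,2]]
vis=[]
for n in('scene','side','wrist'):
    d=snap(n,n+'5');P=cloud(d).reshape(-1,3);C=d['img'].reshape(-1,3).astype(float)
    L=(P-o)@F
    m=(L[:,0]>.06)&(L[:,0]<.2)&(abs(L[:,1])<.03)&(abs(L[:,2])<.03);Q=L[m]
    if len(Q)>30:
        for _ in range(3):
            A=np.c_[Q[:,:2],np.ones(len(Q))];c=np.linalg.lstsq(A,Q[:,2],rcond=None)[0];e=Q[:,2]-A@c;Q=Q[abs(e)<.004]
        print(n,len(Q),'slope deg (x,y)',np.degrees(c[:2]).round(2),'x range',np.percentile(Q[:,0],[.5,99.5]).round(4),'y',np.percentile(Q[:,1],[2,98]).round(4),'z@115',c@[.115,0,1],'world mean',(o+F@Q.mean(0)).round(4))
E
python3 fin.py
python3 - <<'E'
from h import *
a=load('scene5');b=load('side5')
cv2.imwrite('pics/p5.png',np.hstack([cv2.resize(x[:,:,::-1],(400,400)) for x in (a['img'][120:320,180:380],b['img'][100:300,150:350])]))
E
```

```text
[0.52042417 0.10159127 0.21893712] [[-0.94  -0.342 -0.001]
 [-0.342  0.94   0.001]
 [ 0.001  0.002 -1.   ]] [-1.800e+00  2.040e+01  7.870e+01  1.000e-01  8.100e+01 -1.118e+02] 0.02056358203589357 12.5167
origin est [0.520451   0.10156926 0.23793709] blade_mid est [0.6285245  0.14087709 0.23783005]
scene 337 slope deg (x,y) [-1.19 -2.39] x range [0.0617 0.1885] y [-0.0158  0.0137] z@115 -0.0016964341731497763 world mean [0.637  0.1426 0.236 ]
side 200 slope deg (x,y) [-0.57  2.5 ] x range [0.0608 0.1846] y [-0.0183  0.0113] z@115 -0.0033917810618183655 world mean [0.6348 0.1367 0.2341]
```

View pics/p5.png

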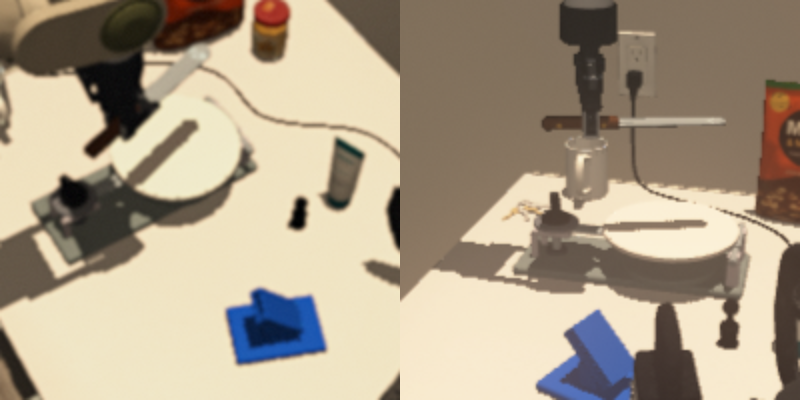

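The spatula is held level over the plate. The tip is about 0.9 degrees low, so I trim that and lower the blade to roughly 90 mm above the plate.

Call:
step_arm --targets '[[[0, 0, 0.03], [0, -0.018, 0]], [[0, 0, 0.07], [0, -0.018, 0]], [[0, 0, 0.11], [0, -0.018, 0]], [[0, 0, 0.15], [0, -0.018, 0]], [[0, 0, 0.19], [0, -0.018, 0]], [[0, 0, 0.22], [0, -0.018, 0]], [[0, 0.003, 0.23], [0, -0.018, 0]], [[0, 0.003, 0.23], [0, -0.018, 0]], [[0, 0.003, 0.23], [0, -0.018, 0]], [[0, 0.003, 0.23], [0, -0.018, 0]]]'

```text
time_s: 13.5
position: [0.5202, 0.1034, 0.1501]
tool_rot: [[-0.939, -0.344, 0.013], [-0.344, 0.939, 0.006], [-0.014, 0.001, -1.0]]
ft_force: [-0.3, -0.9, -1.0]
grip_width: 0.0207
gripper_force: 69.4
```

Call:
step_arm --targets '[[[0, 0, 0], [0, 0, 0]], [[0, 0, 0], [0, 0, 0]], [[0, 0, 0], [0, 0, 0]], [[0, 0, 0], [0, 0, 0]], [[0, 0, 0], [0, 0, 0]], [[0, 0, 0], [0, 0, 0]]]'

```text
time_s: 14.0
position: [0.5199, 0.1033, 0.1494]
tool_rot: [[-0.939, -0.344, 0.011], [-0.344, 0.939, 0.006], [-0.013, 0.002, -1.0]]
ft_force: [-0.3, -0.1, -0.8]
grip_width: 0.021
gripper_force: 69.4
```

```bash
python3 fin.py
python3 - <<'E'
from h import *
d=load('side5');P=cloud(d).reshape(-1,3);C=d['img'].reshape(-1,3).astype(float)
m=(np.hypot(P[:,0]-.629,P[:,1]-.142)<.095)&(P[:,2]>.05)&(P[:,2]<.09)&(C.mean(1)>110);Q=P[m]
A=np.c_[Q[:,:2],np.ones(len(Q))];print('plate',np.degrees(np.linalg.lstsq(A,Q[:,2],rcond=None)[0][:2]))
E
```

```text
[0.51987981 0.10334473 0.14941923] [[-0.939 -0.344  0.011]
 [-0.344  0.939  0.006]
 [-0.013  0.002 -1.   ]] [  -1.8   23.9   85.6    0.4   69.8 -112. ] 0.020958878213199236 14.0
origin est [0.519666   0.10322742 0.16841767] blade_mid est [0.62765634 0.14273636 0.16987699]
scene 306 slope deg (x,y) [-1.38 -0.31] x range [0.0615 0.1856] y [-0.0155  0.0139] z@115 -0.0013823509077707402 world mean [0.6356 0.1446 0.1684]
side 217 slope deg (x,y) [-0.83  2.3 ] x range [0.0603 0.186 ] y [-0.019   0.0129] z@115 -0.003431565374893964 world mean [0.636  0.1403 0.1662]
plate [-0.06052558  0.07326853]
```

```bash
python3 -c "
from rig import close_job
print(close_job())"
```

```text
the job is handed in; nothing more can be done
None
```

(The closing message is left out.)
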